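# Find the tight spot of a pulley on its checking stand and mark it

### The arm

A 7-joint arm with a two-finger parallel gripper is mounted at the origin on the work surface. World frame = base frame: x ahead of the robot, y to its left, z up, the work surface at z = 0. Lengths are in m, angles in rad, forces in N, time in s.
With the tool pointing down it reaches from about 0.4 to 0.85 m from the base axis. Payload 6.9 kg.
Tool frame: the origin (TCP) lies midway between the tips of the shut fingers; the grasp point (between the pads) lies arm.grasp_offset behind it (arm.grasp_offset is the distance from the TCP to the grasp point, in m); z points along the fingers, y is the line along which they close (so a half turn about z gives the same grasp; the last joint's range is limited). The gripper opens to 85 mm and grips with 20 to 120 N. Pads are 22 mm wide; open, the fingers measure 114 mm over their backs; the gripper's body (76 mm by 85 mm) begins 54 mm behind the grasp point. The pads swing forward as they close: fully open they stand 13 mm farther back than shut.
Start: joints at [1.438, 0.507, -0.238, 1.5, 0.126, 1.149, -0.155], TCP at [0.147, -0.607, 0.231] pointing down, gripper open.
Joint ranges: [-3.08, 3.08], [-0.24, 2.05], [-1.43, 1.35], [0, 2.5], [-1.52, 4.66], [0.17, 1.96], [-2.89, 2.89]. Speed limits (rad/s): [2.39, 2.39, 3.14, 3.14, 3.14, 3.14, 3.14].

### API

Orientations are given as a rotation vector (axis times angle).
In Python, from bench import arm gives the robot as it stands. The module is installed in compiled form; this text tells all that it offers.
- The arm moves only by the tool arm_command, never from a script. Its argument "commands" is a list of rows, each an object with "dp": the shift along the world's x, y, z in m, a list of three; "turn": the turn, a rotation vector about the world's x, y, z in degrees, a list of three; "grip": the opening, from 0 (shut) to 1 (fully open). A call has 1 to 8 rows; each row shifts and turns the commanded pose from where the row before left it; what a row does not reach is not made up. A row lasts 1/10 s, in which the tool goes at most 50 mm and 8.59 degrees, less where a joint would pass 70% of its speed; a pose out of reach is approached as far as the arm can. A call with a gripper value outside its range is refused whole. The fingers move at their own pace and stop on an object; "grip_force" is the grip in N (left out, the last holds). Time passes only in rows, so rows that do not move let the fingers close. It gives the time, the measured TCP pose, the force and the opening at its end, in the units of the state.
- arm.state(): the state, without advancing time (a new reading comes with each control period).
- arm.get_image(name): name is "scene" or "top" or "wrist"; returns (picture, depth): 420x560x3 uint8, red, green, blue; 420x560 float32, m along the optical axis (not along the pixel's ray), 0 where there is no reading.
- arm.get_calibration(name): a dict with "K" (3x3 intrinsics, pixels), "rvec" (rotation vector, rad) and "tvec" (3), from world to camera coordinates, as OpenCV has them. Camera axes: x right, y down, z forward; pixel columns grow to the right and rows downward; lengths in m; the calibration is good to about 2 mm. A picture is of the moment at which its call begins: read the wrist's pose just before it. get_calibration takes no time and is no camera call; for the wrist camera it gives the pose at the moment of the call.
- arm.hand_in(): hands the job in, once; it reports no verdict.
Trained networks look in the newest picture that a camera, given by its name, has taken for a name from the list of things; names that differ only in an ending like _2 or _b are one class to them, and where a whole thing is asked for, a point or a joint stands for the part that bears it (a point fixed in the world has none). Each returns a list of dicts, best first, with "p" (0 to 1); they miss things now and then, are a little off and sometimes report something else, mostly with a low value. They report only what shows in the picture. A call takes as long as a camera call. They do not tell look-alikes from the thing itself.
- arm.search_frame(name, camera): "centre" ([x, y, z] in m, in the coordinates of the camera as it stood for that picture, good to about 4 mm: the middle of the surface that is visible of it).
- arm.pinpoint(name, camera): "centre" ([x, y, z] in m, in the coordinates of the camera as it stood for that picture, good to about 4 mm: a listed point, or the origin of a listed thing).
The state is a dict: "time": time; "joints": joint angles; "qvel": joint speeds; "joint_torque": joint torques, N m; "position": TCP position; "orientation": TCP orientation; "contact_force": force on the tool from outside, world axes, zero at the start; "moment": the same for the moment, N m; "finger_gap": finger opening in m.
Only numpy, scipy, OpenCV 4.12 (cv2) and the standard library are available. Lean on these libraries where they do the work, as an engineer would, in place of code of your own. Each camera call takes 0.05 s, during which the arm holds its last target. There are 200 camera calls.

### The job

The aluminium pulley rubs on the orange spring pad at one spot of its rim that you cannot see: turn it by its crank handle, feel where it drags hardest, and leave it standing with the middle of that tight spot at the pad. Then, without turning the pulley any further, stand the red marker upright on top of the pulley right in front of the pad, let go, and leave the other things on the bench where they are.

Things in the scene. Friction and masses are not known exactly. Their poses are not given: they have to be found in the camera images.
- stand: green checking stand fixed to the bench, base plate 170 x 150 x 12 mm; origin on the bench under the pulley's vertical axle, z up. Along its +x a 60 mm wide arm carries the pad block (50 mm wide, 118 to 154 mm from the axle, 58 mm high, the stand's highest point). Its position and yaw differ each time.
- pulley: aluminium pulley lying flat, 176 mm wide, 25 mm thick, turns either way without stops about the vertical axle. Origin on the axle, 35 mm above the bench; top 60 mm above the bench, hub nut 36 mm wide, 12 mm high in the middle; its x axis points from axle to handle. Bearing drag is even, about 1 N at the handle. The unseen tight spot is never within 80 degrees of the handle nor at the pad at the start.
- crank_grip (a point): grip point on the axis of the pulley's black upright crank handle, 95 mm above the bench. The handle is a cylinder of 24 mm diameter, from 62 to 110 mm above the bench, 62 mm from the axle, spinning freely on its own vertical pin, so a gripper can carry it round the circle without turning.
- pad: orange spring-loaded upright pin, 16 mm wide, top 58 mm above the bench, 97 mm from the axle along the stand's +x. Origin on the axle at bench level, axes as the stand's. While the tight spot passes it, over about 13 degrees either side of the spot's middle, drag at the handle swells to about 5 to 10 N, more on entering than on leaving. Left there, the rubbing holds the pulley still.
- mark_spot (a point): the place in front of the pad where the marker belongs: at the height of the pulley's top (60 mm above the bench), 62 mm from the axle towards the pad, 26 mm in from the rim. It belongs to the stand and does not turn with the pulley. The marker should stand within 20 mm of it.
- marker_red: the red marker: loose, 50 mm tall, a round foot of 34 mm diameter and 8 mm height, above it a stem of 22 mm diameter; 60 g. Origin at the centre of the foot's underside, z up. Stands on the bench among a blue and a yellow one, in any of the three places, about 100 mm apart.
- marker_blue: blue marker of the same shape, to be left alone
- marker_yellow: yellow marker of the same shape, to be left alone
- screwdriver: screwdriver lying on the bench, to be left alone
- screw_jar: closed white jar, 60 mm diameter, 75 mm high, to be left alone
Not all that is in view belongs to the job. Of the things that look like the marker_red, the middle-sized one is meant.

How it is judged:
By the outcome, as a careful person would: the job done as asked, in the order asked, and still so for the second after the job is handed in, with the robot touching nothing.
It also fails if it takes over 72 s, if anything falls off the work surface, if the arm or the gripper's body presses on something with over 40 N, if the wrist force passes 120 N, or if a joint passes its speed limit or range.

## Working session

There is one attempt and no reset: what is moved stays moved. The work goes in short steps, Python scripts to look and compute and a tool call to move; the robot and the scene stay as the last step left them, time stands still between calls to the robot, and variables do not carry over. Pictures are saved under pics/ and viewed, on a budget of 10 in all, crops included, one or two more only if the job needs it, and the job is handed in when it is done.

Besides the shell and the picture viewer there is one more tool, called after "Request:" as name(argument=value, ...), one argument or row to a line, values as JSON. arm_command: Moves the arm, as the interface text tells. Its arguments: {"type":"object","properties":{"commands":{"type":"array","items":{"type":"object","properties":{"dp":{"type":"array","items":{"type":"number"}},"turn":{"type":"array","items":{"type":"number"}},"grip":{"type":"number"}}}},"grip_force":{"type":"number"}},"required":["commands"]}

```bash
mkdir -p pics; cat > h.py <<'E'
import numpy as np, cv2
from scipy.spatial.transform import Rotation as R
from bench import arm
def w(c,p):
    k=arm.get_calibration(c); r=R.from_rotvec(np.ravel(k["rvec"])).as_matrix()
    return r.T@(np.array(p)-np.ravel(k["tvec"]))
def pic(c,name):
    im,d=arm.get_image(c); cv2.imwrite(f"pics/{name}.png",im[:,:,::-1]); return im,d
def find(n,c,f="pinpoint"):
    for o in getattr(arm,f)(n,c)[:4]: print(c,f[:4],n,round(o["p"],2),w(c,o["centre"]).round(4))
E
python3 - <<'E'
from h import *
s=arm.state(); print(s, arm.grasp_offset)
a,_=pic("scene","s0"); 
for n in ["crank_grip","marker_red","stand"]: find(n,"scene")
b,_=pic("top","t0")
for n in ["crank_grip","pulley","pad","mark_spot","stand","marker_red","marker_blue","marker_yellow","screw_jar","screwdriver"]: find(n,"top")
E
```

```text
{'time': 0.0, 'joints': array([ 1.43850508,  0.50835352, -0.23746111,  1.5011584 ,  0.12567821,
        1.14888982, -0.15479607]), 'qvel': array([ 0.00041345,  0.00232936, -0.00280558,  0.00016108, -0.00191473,
        0.00057138, -0.00107889]), 'joint_torque': array([-1.51022223e-04, -6.20610738e+01, -2.18649656e+00, -2.49653006e+01,
        1.27210852e-02,  1.20599155e-02, -1.23330969e-05]), 'position': array([ 0.14699873, -0.60693841,  0.2304089 ]), 'orientation': array([-3.11762681e+00, -3.72364823e-01,  4.08887126e-04]), 'contact_force': array([-0.20909606,  0.35748335,  0.19186193]), 'moment': array([-0.03718923, -0.01341603, -0.04667859]), 'finger_gap': 0.08545417879913612} 0.0187
scene pinp crank_grip 0.69 [ 0.4607 -0.2819  0.0028]
scene pinp crank_grip 0.56 [0.6106 0.1202 0.0916]
scene pinp crank_grip 0.24 [0.4749 0.3854 0.0044]
scene pinp marker_red 0.76 [ 0.6609 -0.3282 -0.001 ]
scene pinp marker_red 0.66 [ 0.5873 -0.1838  0.0024]
scene pinp marker_red 0.61 [ 0.6484 -0.2269  0.0022]
scene pinp marker_red 0.22 [0.6096 0.0828 0.0644]
scene pinp stand 0.85 [0.5582 0.0929 0.0009]
top pinp crank_grip 0.59 [0.6105 0.1201 0.0974]
top pinp pulley 0.57 [0.5527 0.0906 0.0338]
top pinp pad 0.33 [0.5574 0.0931 0.0013]
top pinp mark_spot 0.65 [0.6184 0.0792 0.0578]
top pinp mark_spot 0.38 [ 0.6511 -0.2297 -0.0031]
top pinp stand 0.68 [0.5567 0.0921 0.0026]
top pinp marker_red 0.59 [ 0.66   -0.3282 -0.0059]
top pinp marker_red 0.56 [ 5.876e-01 -1.813e-01 -5.000e-04]
top pinp marker_red 0.44 [ 0.6484 -0.229  -0.0044]
top pinp marker_yellow 0.69 [ 5.759e-01 -3.106e-01 -1.000e-04]
top pinp screw_jar 0.96 [ 0.6843  0.389  -0.0009]
top pinp screw_jar 0.53 [0.5559 0.0928 0.0342]
top pinp screwdriver 0.77 [4.772e-01 3.925e-01 3.000e-04]
top pinp screwdriver 0.42 [ 4.634e-01 -2.842e-01  2.000e-04]
top pinp screwdriver 0.23 [0.5535 0.093  0.0334]
```

View pics/t0.png

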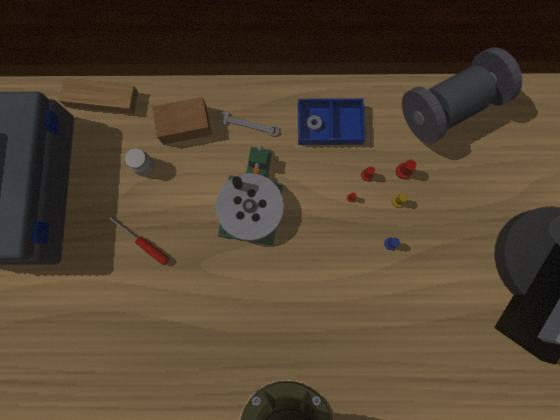

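View pics/s0.png

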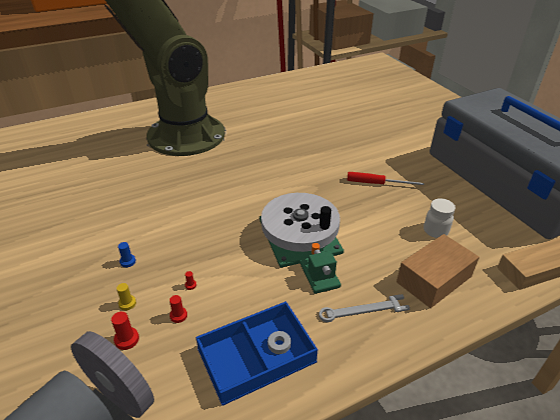

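The top view shows the pulley at (250,206), the handle at (237,182) and the pad at (257,170). The three red look-alikes are small (351,197), middle (368,174) and large (405,170). The middle one is therefore marker_red, at about (0.648, -0.228). The scene view agrees. I'll move above the pulley.

Request:
arm_command(
  commands=[
    {"dp": [0.025,0.04,0]},
    {"dp": [0.025,0.04,0]},
    {"dp": [0.025,0.04,0]},
    {"dp": [0.025,0.04,0]},
    {"dp": [0.025,0.04,0]},
    {"dp": [0.025,0.04,0]},
    {"dp": [0.025,0.04,0]},
    {"dp": [0.025,0.04,0]},
  ],
)

```text
validation failed for argument at $.co...
```

Request:
arm_command(
  commands=[
    {"dp": [0.025,0.04,0]},
    {"dp": [0.025,0.04,0]},
    {"dp": [0.025,0.04,0]},
    {"dp": [0.025,0.04,0]},
    {"dp": [0.025,0.04,0]},
    {"dp": [0.025,0.04,0]},
    {"dp": [0.025,0.04,0]},
    {"dp": [0.025,0.04,0]},
  ],
)

```text
validation failed for argument at $.co...
```

Request:
arm_command(
  commands=[
    {"dp": [0.025,0.04,0.0],"turn": [0.0,0.0,0.0],"grip": 1.0},
    {"dp": [0.025,0.04,0.0],"turn": [0.0,0.0,0.0],"grip": 1.0},
    {"dp": [0.025,0.04,0.0],"turn": [0.0,0.0,0.0],"grip": 1.0},
    {"dp": [0.025,0.04,0.0],"turn": [0.0,0.0,0.0],"grip": 1.0},
    {"dp": [0.025,0.04,0.0],"turn": [0.0,0.0,0.0],"grip": 1.0},
    {"dp": [0.025,0.04,0.0],"turn": [0.0,0.0,0.0],"grip": 1.0},
    {"dp": [0.025,0.04,0.0],"turn": [0.0,0.0,0.0],"grip": 1.0},
    {"dp": [0.025,0.04,0.0],"turn": [0.0,0.0,0.0],"grip": 1.0},
  ],
)

```text
time: 1.55
position: [0.348, -0.2858, 0.2316]
orientation: [3.119, 0.372, 0.001]
contact_force: [0.5, -1.1, 0.2]
finger_gap: 0.0852
```

Request:
arm_command(
  commands=[
    {"dp": [0.025,0.04,0.0],"turn": [0.0,0.0,0.0],"grip": 1.0},
    {"dp": [0.025,0.04,0.0],"turn": [0.0,0.0,0.0],"grip": 1.0},
    {"dp": [0.025,0.04,0.0],"turn": [0.0,0.0,0.0],"grip": 1.0},
    {"dp": [0.025,0.04,0.0],"turn": [0.0,0.0,0.0],"grip": 1.0},
    {"dp": [0.025,0.04,0.0],"turn": [0.0,0.0,0.0],"grip": 1.0},
    {"dp": [0.025,0.04,0.0],"turn": [0.0,0.0,0.0],"grip": 1.0},
    {"dp": [0.025,0.04,0.0],"turn": [0.0,0.0,0.0],"grip": 1.0},
    {"dp": [0.025,0.04,0.01],"turn": [0.0,0.0,0.0],"grip": 1.0},
  ],
)

```text
time: 2.35
position: [0.5474, 0.0341, 0.2405]
orientation: [3.119, 0.372, -0.003]
contact_force: [0.7, -1.3, 0.6]
finger_gap: 0.0853
```

```bash
python3 - <<'E'
from h import *
print(arm.state()["position"])
a,_=pic("wrist","w1"); 
for n in ["crank_grip","pulley","pad","mark_spot","stand"]: find(n,"wrist")
print(arm.state()["position"], arm.state()["time"])
E
```

```text
[0.54737687 0.03406607 0.24053093]
wrist pinp crank_grip 0.79 [0.6096 0.1297 0.0962]
wrist pinp pulley 0.86 [0.5581 0.0975 0.0341]
wrist pinp pulley 0.32 [ 0.6539 -0.2212  0.007 ]
wrist pinp mark_spot 0.55 [0.6138 0.0809 0.06  ]
[0.54663902 0.03130649 0.24094677] 2.65
```

View pics/w1.png

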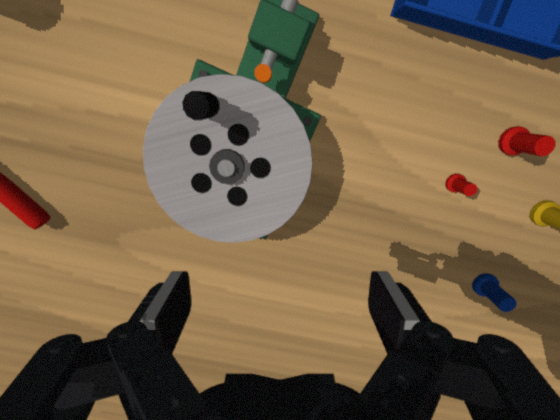

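The wrist picture shows the handle at (200,105), hub at (228,166) and pad at (263,73). The arm was still settling, so I'll measure again at rest, using the pad colour and depth.

```bash
python3 - <<'E'
from h import *
im,d=arm.get_image("wrist")
for n in ["crank_grip","pulley","mark_spot"]: find(n,"wrist")
print(arm.state()["position"], arm.state()["time"])
k=arm.get_calibration("wrist");K=k["K"]
v,u=np.mgrid[0:420,0:560]
P=np.stack([(u-K[0,2])/K[0,0]*d,(v-K[1,2])/K[1,1]*d,d],-1)
W=(P-np.ravel(k["tvec"]))@R.from_rotvec(np.ravel(k["rvec"])).as_matrix()
hsv=cv2.cvtColor(im,cv2.COLOR_RGB2HSV)
reg=(np.hypot(W[...,0]-.556,W[...,1]-.0925)<.13)&(d>0)
o=reg&(hsv[...,0]>5)&(hsv[...,0]<20)&(hsv[...,1]>200)&(W[...,2]>.05)
print("pad",o.sum(),W[o].mean(0),W[o].max(0))
t=reg&(abs(W[...,2]-.06)<.005)&(hsv[...,1]<60)
(c,r)=cv2.minEnclosingCircle(W[t][:,:2].astype(np.float32).reshape(-1,1,2)); print("pulley",c,r,W[t][:,2].mean())
n=reg&(W[...,2]>.068)&(W[...,2]<.08)&(np.hypot(W[...,0]-.556,W[...,1]-.0925)<.03); print("nut",n.sum(),W[n].mean(0))
hd=reg&(W[...,2]>.102)&(W[...,2]<.12); q=W[hd]; print("handle",hd.sum(),q.mean(0),q.min(0),q.max(0))
E
```

```text
wrist pinp crank_grip 0.67 [0.6073 0.1234 0.0947]
wrist pinp pulley 0.64 [0.5552 0.0922 0.0308]
wrist pinp mark_spot 0.7 [0.6139 0.0818 0.0602]
[0.54685027 0.0311158  0.24131286] 2.85
pad 347 [0.61746899 0.06225734 0.14349434] [0.65762606 0.1092053  0.33401435]
pulley (0.5700310468673706, 0.08747655153274536) 0.10308706015348434 0.059977139106911166
nut 537 [0.55551075 0.09078403 0.06994863]
handle 687 [0.6100066  0.11873411 0.10935076] [0.59793495 0.10760369 0.10201388] [0.62131835 0.13128448 0.112163  ]
```

Request:
arm_command(
  commands=[
    {"dp": [0.021,0.0295,0.0],"turn": [0.0,0.0,0.0],"grip": 1.0},
    {"dp": [0.021,0.0295,0.0],"turn": [0.0,0.0,0.0],"grip": 1.0},
    {"dp": [0.021,0.0295,-0.02],"turn": [0.0,0.0,0.0],"grip": 1.0},
    {"dp": [0.0,0.0,-0.045],"turn": [0.0,0.0,0.0],"grip": 1.0},
    {"dp": [0.0,0.0,-0.045],"turn": [0.0,0.0,0.0],"grip": 1.0},
    {"dp": [0.0,0.0,-0.035],"turn": [0.0,0.0,0.0],"grip": 1.0},
    {"dp": [0.0,0.0,-0.015],"turn": [0.0,0.0,0.0],"grip": 1.0},
    {"dp": [0.0,0.0,0.0],"turn": [0.0,0.0,0.0],"grip": 1.0},
  ],
)

```text
time: 3.65
position: [0.6086, 0.1196, 0.0787]
orientation: [3.119, 0.371, -0.008]
contact_force: [0.2, -0.6, 0.1]
finger_gap: 0.0854
```

Request:
arm_command(
  commands=[
    {"dp": [0.0,0.0,0.0],"turn": [0.0,0.0,0.0],"grip": 0.2},
    {"dp": [0.0,0.0,0.0],"turn": [0.0,0.0,0.0],"grip": 0.2},
    {"dp": [0.0,0.0,0.0],"turn": [0.0,0.0,0.0],"grip": 0.2},
    {"dp": [0.0,0.0,0.0],"turn": [0.0,0.0,0.0],"grip": 0.2},
    {"dp": [0.0,0.0,0.0],"turn": [0.0,0.0,0.0],"grip": 0.2},
  ],
  grip_force=30,
)

```text
time: 4.15
position: [0.6107, 0.1211, 0.0823]
orientation: [3.119, 0.372, 0.002]
contact_force: [-1.1, -0.9, 5.1]
finger_gap: 0.0233
```

```bash
python3 - <<'E'
import numpy as np
r=.062;c=np.array([.5555,.0915])
a0=28.
al=[a0+5*i for i in range(9)]+[68+4*i for i in range(1,61)]
p=np.array([[np.cos(np.radians(a)),np.sin(np.radians(a))] for a in al])*r
q=np.round(p,4);d=np.diff(q,axis=0)
for a,x in zip(al[1:],d): print(int(a),x.round(4).tolist(),end="; ")
E
```

```text
33 [-0.0027, 0.0047]; 38 [-0.0031, 0.0044]; 43 [-0.0036, 0.0041]; 48 [-0.0038, 0.0038]; 53 [-0.0042, 0.0034]; 58 [-0.0044, 0.0031]; 63 [-0.0048, 0.0026]; 68 [-0.0049, 0.0023]; 72 [-0.004, 0.0015]; 76 [-0.0042, 0.0012]; 80 [-0.0042, 0.0009]; 84 [-0.0043, 0.0006]; 88 [-0.0043, 0.0003]; 92 [-0.0044, 0.0]; 96 [-0.0043, -0.0003]; 100 [-0.0043, -0.0006]; 104 [-0.0042, -0.0009]; 108 [-0.0042, -0.0012]; 112 [-0.004, -0.0015]; 116 [-0.004, -0.0018]; 120 [-0.0038, -0.002]; 124 [-0.0037, -0.0023]; 128 [-0.0035, -0.0025]; 132 [-0.0033, -0.0028]; 136 [-0.0031, -0.003]; 140 [-0.0029, -0.0032]; 144 [-0.0027, -0.0035]; 148 [-0.0024, -0.0035]; 152 [-0.0021, -0.0038]; 156 [-0.0019, -0.0039]; 160 [-0.0017, -0.004]; 164 [-0.0013, -0.0041]; 168 [-0.001, -0.0042]; 172 [-0.0008, -0.0043]; 176 [-0.0004, -0.0043]; 180 [-0.0002, -0.0043]; 184 [0.0002, -0.0043]; 188 [0.0004, -0.0043]; 192 [0.0008, -0.0043]; 196 [0.001, -0.0042]; 200 [0.0013, -0.0041]; 204 [0.0017, -0.004]; 208 [0.0019, -0.0039]; 212 [0.0021, -0.0038]; 216 [0.0024, -0.0035]; 220 [0.0027, -0.0035]; 224 [0.0029, -0.0032]; 228 [0.0031, -0.003]; 232 [0.0033, -0.0028]; 236 [0.0035, -0.0025]; 240 [0.0037, -0.0023]; 244 [0.0038, -0.002]; 248 [0.004, -0.0018]; 252 [0.004, -0.0015]; 256 [0.0042, -0.0012]; 260 [0.0042, -0.0009]; 264 [0.0043, -0.0006]; 268 [0.0043, -0.0003]; 272 [0.0044, 0.0]; 276 [0.0043, 0.0003]; 280 [0.0043, 0.0006]; 284 [0.0042, 0.0009]; 288 [0.0042, 0.0012]; 292 [0.004, 0.0015]; 296 [0.004, 0.0018]; 300 [0.0038, 0.002]; 304 [0.0037, 0.0023]; 308 [0.0035, 0.0025];
```

Request:
arm_command(
  commands=[
    {"dp": [-0.0027,0.0047,0.0],"turn": [0.0,0.0,0.0],"grip": 0.2},
    {"dp": [-0.0031,0.0044,0.0],"turn": [0.0,0.0,0.0],"grip": 0.2},
    {"dp": [-0.0036,0.0041,0.0],"turn": [0.0,0.0,0.0],"grip": 0.2},
    {"dp": [-0.0038,0.0038,0.0],"turn": [0.0,0.0,0.0],"grip": 0.2},
  ],
)

```text
time: 4.55
position: [0.5976, 0.1378, 0.0823]
orientation: [3.119, 0.372, 0.003]
contact_force: [-0.9, -1.6, 6.4]
finger_gap: 0.023
```

Request:
arm_command(
  commands=[
    {"dp": [-0.0042,0.0034,0.0],"turn": [0.0,0.0,0.0],"grip": 0.2},
    {"dp": [-0.0044,0.0031,0.0],"turn": [0.0,0.0,0.0],"grip": 0.2},
    {"dp": [-0.0048,0.0026,0.0],"turn": [0.0,0.0,0.0],"grip": 0.2},
    {"dp": [-0.0049,0.0023,0.0],"turn": [0.0,0.0,0.0],"grip": 0.2},
  ],
)

```text
time: 4.95
position: [0.5795, 0.1492, 0.0823]
orientation: [3.119, 0.372, 0.004]
contact_force: [0.7, -2.2, 6.2]
finger_gap: 0.0233
```

Request:
arm_command(
  commands=[
    {"dp": [-0.004,0.0015,0.0],"turn": [0.0,0.0,0.0],"grip": 0.2},
    {"dp": [-0.0042,0.0012,0.0],"turn": [0.0,0.0,0.0],"grip": 0.2},
  ],
)

```text
time: 5.15
position: [0.5714, 0.1519, 0.0823]
orientation: [3.119, 0.372, 0.004]
contact_force: [-0.8, -2.1, 5.7]
finger_gap: 0.023
```

Request:
arm_command(
  commands=[
    {"dp": [-0.0042,0.0009,0.0],"turn": [0.0,0.0,0.0],"grip": 0.2},
    {"dp": [-0.0043,0.0006,0.0],"turn": [0.0,0.0,0.0],"grip": 0.2},
  ],
)

```text
time: 5.35
position: [0.563, 0.1534, 0.0823]
orientation: [3.119, 0.372, 0.004]
contact_force: [0.6, -2.3, 5.9]
finger_gap: 0.0231
```

Request:
arm_command(
  commands=[
    {"dp": [-0.0043,0.0003,0.0],"turn": [0.0,0.0,0.0],"grip": 0.2},
    {"dp": [-0.0044,0.0,0.0],"turn": [0.0,0.0,0.0],"grip": 0.2},
  ],
)

```text
time: 5.55
position: [0.5544, 0.1538, 0.0823]
orientation: [3.119, 0.372, 0.004]
contact_force: [1.9, -1.3, 5.3]
finger_gap: 0.0228
```

Request:
arm_command(
  commands=[
    {"dp": [-0.0043,-0.0003,0.0],"turn": [0.0,0.0,0.0],"grip": 0.2},
    {"dp": [-0.0043,-0.0006,0.0],"turn": [0.0,0.0,0.0],"grip": 0.2},
  ],
)

```text
time: 5.75
position: [0.5458, 0.153, 0.0823]
orientation: [3.119, 0.372, 0.005]
contact_force: [1.0, -0.8, 4.9]
finger_gap: 0.0231
```

Request:
arm_command(
  commands=[
    {"dp": [-0.0042,-0.0009,0.0],"turn": [0.0,0.0,0.0],"grip": 0.2},
    {"dp": [-0.0042,-0.0012,0.0],"turn": [0.0,0.0,0.0],"grip": 0.2},
  ],
)

```text
time: 5.95
position: [0.5374, 0.151, 0.0823]
orientation: [-3.119, -0.372, -0.005]
contact_force: [1.5, -0.8, 5.8]
finger_gap: 0.0232
```

Request:
arm_command(
  commands=[
    {"dp": [-0.004,-0.0015,0.0],"turn": [0.0,0.0,0.0],"grip": 0.2},
    {"dp": [-0.004,-0.0018,0.0],"turn": [0.0,0.0,0.0],"grip": 0.2},
  ],
)

```text
time: 6.15
position: [0.5295, 0.1478, 0.0823]
orientation: [-3.119, -0.372, -0.005]
contact_force: [2.4, -0.8, 5.5]
finger_gap: 0.023
```

Request:
arm_command(
  commands=[
    {"dp": [-0.0038,-0.002,0.0],"turn": [0.0,0.0,0.0],"grip": 0.2},
    {"dp": [-0.0037,-0.0023,0.0],"turn": [0.0,0.0,0.0],"grip": 0.2},
  ],
)

```text
time: 6.35
position: [0.522, 0.1437, 0.0823]
orientation: [-3.119, -0.372, -0.005]
contact_force: [1.5, -1.5, 6.2]
finger_gap: 0.0232
```

Request:
arm_command(
  commands=[
    {"dp": [-0.0035,-0.0025,0.0],"turn": [0.0,0.0,0.0],"grip": 0.2},
    {"dp": [-0.0033,-0.0028,0.0],"turn": [0.0,0.0,0.0],"grip": 0.2},
  ],
)

```text
time: 6.55
position: [0.5152, 0.1385, 0.0823]
orientation: [-3.119, -0.373, -0.005]
contact_force: [1.3, -0.5, 5.1]
finger_gap: 0.0228
```

Request:
arm_command(
  commands=[
    {"dp": [-0.0031,-0.003,0.0],"turn": [0.0,0.0,0.0],"grip": 0.2},
    {"dp": [-0.0029,-0.0032,0.0],"turn": [0.0,0.0,0.0],"grip": 0.2},
  ],
)

```text
time: 6.75
position: [0.5092, 0.1324, 0.0823]
orientation: [-3.119, -0.373, -0.005]
contact_force: [0.8, -0.8, 6.2]
finger_gap: 0.0229
```

Request:
arm_command(
  commands=[
    {"dp": [-0.0027,-0.0035,0.0],"turn": [0.0,0.0,0.0],"grip": 0.2},
    {"dp": [-0.0024,-0.0035,0.0],"turn": [0.0,0.0,0.0],"grip": 0.2},
  ],
)

```text
time: 6.95
position: [0.504, 0.1255, 0.0823]
orientation: [-3.119, -0.373, -0.005]
contact_force: [1.4, 0.1, 5.5]
finger_gap: 0.0231
```

Request:
arm_command(
  commands=[
    {"dp": [-0.0021,-0.0038,0.0],"turn": [0.0,0.0,0.0],"grip": 0.2},
    {"dp": [-0.0019,-0.0039,0.0],"turn": [0.0,0.0,0.0],"grip": 0.2},
  ],
)

```text
time: 7.15
position: [0.4998, 0.118, 0.0823]
orientation: [-3.118, -0.373, -0.005]
contact_force: [1.0, 1.5, 6.6]
finger_gap: 0.0231
```

Request:
arm_command(
  commands=[
    {"dp": [-0.0017,-0.004,0.0],"turn": [0.0,0.0,0.0],"grip": 0.2},
    {"dp": [-0.0013,-0.0041,0.0],"turn": [0.0,0.0,0.0],"grip": 0.2},
  ],
)

```text
time: 7.35
position: [0.4967, 0.1099, 0.0823]
orientation: [-3.118, -0.373, -0.004]
contact_force: [-0.6, 0.9, 6.3]
finger_gap: 0.0231
```

Request:
arm_command(
  commands=[
    {"dp": [-0.001,-0.0042,0.0],"turn": [0.0,0.0,0.0],"grip": 0.2},
    {"dp": [-0.0008,-0.0043,0.0],"turn": [0.0,0.0,0.0],"grip": 0.2},
  ],
)

```text
time: 7.55
position: [0.4947, 0.1014, 0.0823]
orientation: [-3.118, -0.374, -0.004]
contact_force: [-0.3, 1.5, 7.3]
finger_gap: 0.0233
```

Request:
arm_command(
  commands=[
    {"dp": [-0.0004,-0.0043,0.0],"turn": [0.0,0.0,0.0],"grip": 0.2},
    {"dp": [-0.0002,-0.0043,0.0],"turn": [0.0,0.0,0.0],"grip": 0.2},
  ],
)

```text
time: 7.75
position: [0.494, 0.0927, 0.0823]
orientation: [-3.119, -0.374, -0.003]
contact_force: [-1.3, 1.3, 8.6]
finger_gap: 0.0233
```

Request:
arm_command(
  commands=[
    {"dp": [0.0002,-0.0043,0.0],"turn": [0.0,0.0,0.0],"grip": 0.2},
    {"dp": [0.0004,-0.0043,0.0],"turn": [0.0,0.0,0.0],"grip": 0.2},
  ],
)

```text
time: 7.95
position: [0.4945, 0.084, 0.0823]
orientation: [-3.119, -0.374, -0.003]
contact_force: [-1.5, 1.1, 8.4]
finger_gap: 0.0229
```

Request:
arm_command(
  commands=[
    {"dp": [0.0008,-0.0043,0.0],"turn": [0.0,0.0,0.0],"grip": 0.2},
    {"dp": [0.001,-0.0042,0.0],"turn": [0.0,0.0,0.0],"grip": 0.2},
  ],
)

```text
time: 8.15
position: [0.496, 0.0762, 0.0822]
orientation: [-3.118, -0.374, -0.002]
contact_force: [-4.6, 8.2, 8.8]
finger_gap: 0.023
```

Request:
arm_command(
  commands=[
    {"dp": [0.0013,-0.0041,0.0],"turn": [0.0,0.0,0.0],"grip": 0.2},
    {"dp": [0.0017,-0.004,0.0],"turn": [0.0,0.0,0.0],"grip": 0.2},
  ],
)

```text
time: 8.35
position: [0.4978, 0.0706, 0.0822]
orientation: [-3.115, -0.377, -0.0]
contact_force: [-7.6, 11.1, 11.3]
finger_gap: 0.023
```

Request:
arm_command(
  commands=[
    {"dp": [0.0019,-0.0039,0.0],"turn": [0.0,0.0,0.0],"grip": 0.2},
    {"dp": [0.0021,-0.0038,0.0],"turn": [0.0,0.0,0.0],"grip": 0.2},
  ],
)

```text
time: 8.55
position: [0.5011, 0.0631, 0.0822]
orientation: [-3.115, -0.378, 0.002]
contact_force: [-9.1, 9.7, 13.0]
finger_gap: 0.0232
```

Request:
arm_command(
  commands=[
    {"dp": [0.0024,-0.0035,0.0],"turn": [0.0,0.0,0.0],"grip": 0.2},
    {"dp": [0.0027,-0.0035,0.0],"turn": [0.0,0.0,0.0],"grip": 0.2},
  ],
)

```text
time: 8.75
position: [0.5064, 0.0547, 0.0822]
orientation: [-3.117, -0.377, 0.002]
contact_force: [-6.4, 4.9, 12.1]
finger_gap: 0.0229
```

Request:
arm_command(
  commands=[
    {"dp": [0.0029,-0.0032,0.0],"turn": [0.0,0.0,0.0],"grip": 0.2},
    {"dp": [0.0031,-0.003,0.0],"turn": [0.0,0.0,0.0],"grip": 0.2},
  ],
)

```text
time: 8.95
position: [0.5141, 0.0461, 0.0822]
orientation: [3.119, 0.373, 0.001]
contact_force: [-1.9, -1.2, 9.0]
finger_gap: 0.0229
```

Request:
arm_command(
  commands=[
    {"dp": [0.0033,-0.0028,0.0],"turn": [0.0,0.0,0.0],"grip": 0.2},
    {"dp": [0.0035,-0.0025,0.0],"turn": [0.0,0.0,0.0],"grip": 0.2},
  ],
)

```text
time: 9.15
position: [0.5212, 0.0405, 0.0822]
orientation: [3.119, 0.372, 0.002]
contact_force: [-2.0, -0.9, 9.7]
finger_gap: 0.0231
```

Request:
arm_command(
  commands=[
    {"dp": [0.0037,-0.0023,0.0],"turn": [0.0,0.0,0.0],"grip": 0.2},
    {"dp": [0.0038,-0.002,0.0],"turn": [0.0,0.0,0.0],"grip": 0.2},
  ],
)

```text
time: 9.35
position: [0.5288, 0.0361, 0.0823]
orientation: [3.119, 0.372, 0.002]
contact_force: [-1.4, -0.7, 9.6]
finger_gap: 0.0231
```

Request:
arm_command(
  commands=[
    {"dp": [0.004,-0.0018,0.0],"turn": [0.0,0.0,0.0],"grip": 0.2},
    {"dp": [0.004,-0.0015,0.0],"turn": [0.0,0.0,0.0],"grip": 0.2},
  ],
)

```text
time: 9.55
position: [0.5368, 0.0328, 0.0823]
orientation: [3.119, 0.372, 0.002]
contact_force: [-0.9, 0.1, 7.9]
finger_gap: 0.0232
```

Request:
arm_command(
  commands=[
    {"dp": [0.0042,-0.0012,0.0],"turn": [0.0,0.0,0.0],"grip": 0.2},
    {"dp": [0.0042,-0.0009,0.0],"turn": [0.0,0.0,0.0],"grip": 0.2},
  ],
)

```text
time: 9.75
position: [0.5453, 0.0307, 0.0823]
orientation: [3.119, 0.372, 0.002]
contact_force: [-1.4, -0.4, 8.0]
finger_gap: 0.023
```

Request:
arm_command(
  commands=[
    {"dp": [0.0043,-0.0006,0.0],"turn": [0.0,0.0,0.0],"grip": 0.2},
    {"dp": [0.0043,-0.0003,0.0],"turn": [0.0,0.0,0.0],"grip": 0.2},
  ],
)

```text
time: 9.95
position: [0.554, 0.0298, 0.0823]
orientation: [3.119, 0.372, 0.002]
contact_force: [-1.4, -0.7, 8.0]
finger_gap: 0.0227
```

Request:
arm_command(
  commands=[
    {"dp": [0.0044,0.0,0.0],"turn": [0.0,0.0,0.0],"grip": 0.2},
    {"dp": [0.0043,0.0003,0.0],"turn": [0.0,0.0,0.0],"grip": 0.2},
  ],
)

```text
time: 10.15
position: [0.5627, 0.0302, 0.0823]
orientation: [3.119, 0.372, 0.003]
contact_force: [-1.1, -0.5, 7.4]
finger_gap: 0.0231
```

Request:
arm_command(
  commands=[
    {"dp": [0.0043,0.0006,0.0],"turn": [0.0,0.0,0.0],"grip": 0.2},
    {"dp": [0.0042,0.0009,0.0],"turn": [0.0,0.0,0.0],"grip": 0.2},
  ],
)

```text
time: 10.35
position: [0.5712, 0.0317, 0.0823]
orientation: [3.119, 0.372, 0.003]
contact_force: [-1.2, -0.0, 7.4]
finger_gap: 0.0229
```

Request:
arm_command(
  commands=[
    {"dp": [-0.0085,-0.0015,0.0],"turn": [0.0,0.0,0.0],"grip": 0.2},
    {"dp": [-0.0087,-0.0003,0.0],"turn": [0.0,0.0,0.0],"grip": 0.2},
    {"dp": [-0.0086,0.0009,0.0],"turn": [0.0,0.0,0.0],"grip": 0.2},
    {"dp": [-0.0084,0.0021,0.0],"turn": [0.0,0.0,0.0],"grip": 0.2},
    {"dp": [-0.008,0.0033,0.0],"turn": [0.0,0.0,0.0],"grip": 0.2},
    {"dp": [-0.0038,0.002,0.0],"turn": [0.0,0.0,0.0],"grip": 0.2},
    {"dp": [-0.0037,0.0023,0.0],"turn": [0.0,0.0,0.0],"grip": 0.2},
    {"dp": [0.0,0.0,0.0],"turn": [0.0,0.0,0.0],"grip": 0.2},
  ],
)

```text
time: 11.15
position: [0.5206, 0.0409, 0.0823]
orientation: [3.119, 0.373, 0.002]
contact_force: [-0.8, -0.5, 9.3]
finger_gap: 0.0234
```

```bash
python3 - <<'E'
import numpy as np
from bench import arm; print(arm.state()["position"],arm.state()["contact_force"])
al=np.arange(236,181,-3)
q=np.round(np.c_[np.cos(np.radians(al)),np.sin(np.radians(al))]*.062,4);d=np.diff(q,axis=0).round(4)
for a,x in zip(al[1:],d): print(a,x.tolist(),end="; ")
E
```

```text
[0.52059974 0.04089024 0.08225693] [-0.78005956 -0.45631196  9.250079  ]
233 [-0.0026, 0.0019]; 230 [-0.0026, 0.002]; 227 [-0.0024, 0.0022]; 224 [-0.0023, 0.0022]; 221 [-0.0022, 0.0024]; 218 [-0.0021, 0.0025]; 215 [-0.0019, 0.0026]; 212 [-0.0018, 0.0027]; 209 [-0.0016, 0.0028]; 206 [-0.0015, 0.0029]; 203 [-0.0014, 0.003]; 200 [-0.0012, 0.003]; 197 [-0.001, 0.0031]; 194 [-0.0009, 0.0031]; 191 [-0.0007, 0.0032]; 188 [-0.0005, 0.0032]; 185 [-0.0004, 0.0032]; 182 [-0.0002, 0.0032];
```

Request:
arm_command(
  commands=[
    {"dp": [-0.0026,0.0019,0.0],"turn": [0.0,0.0,0.0],"grip": 0.2},
  ],
)

```text
time: 11.25
position: [0.5189, 0.0421, 0.0823]
orientation: [3.119, 0.372, 0.003]
contact_force: [0.1, -1.0, 8.5]
finger_gap: 0.0234
```

Request:
arm_command(
  commands=[
    {"dp": [-0.0026,0.002,0.0],"turn": [0.0,0.0,0.0],"grip": 0.2},
  ],
)

```text
time: 11.35
position: [0.5162, 0.0442, 0.0823]
orientation: [3.119, 0.372, 0.003]
contact_force: [-0.4, -1.3, 8.3]
finger_gap: 0.0231
```

Request:
arm_command(
  commands=[
    {"dp": [-0.0024,0.0022,0.0],"turn": [0.0,0.0,0.0],"grip": 0.2},
  ],
)

```text
time: 11.45
position: [0.5137, 0.0465, 0.0823]
orientation: [3.119, 0.372, 0.003]
contact_force: [1.1, -2.1, 7.7]
finger_gap: 0.0229
```

Request:
arm_command(
  commands=[
    {"dp": [-0.0023,0.0022,0.0],"turn": [0.0,0.0,0.0],"grip": 0.2},
  ],
)

```text
time: 11.55
position: [0.5114, 0.0487, 0.0823]
orientation: [3.119, 0.372, 0.003]
contact_force: [0.8, -1.9, 8.4]
finger_gap: 0.0229
```

Request:
arm_command(
  commands=[
    {"dp": [-0.0022,0.0024,0.0],"turn": [0.0,0.0,0.0],"grip": 0.2},
  ],
)

```text
time: 11.65
position: [0.5092, 0.0511, 0.0823]
orientation: [3.119, 0.372, 0.003]
contact_force: [-0.6, -2.0, 8.0]
finger_gap: 0.0227
```

Request:
arm_command(
  commands=[
    {"dp": [-0.0021,0.0025,0.0],"turn": [0.0,0.0,0.0],"grip": 0.2},
  ],
)

```text
time: 11.75
position: [0.5078, 0.0528, 0.0823]
orientation: [3.118, 0.371, 0.005]
contact_force: [6.2, -7.4, 4.6]
finger_gap: 0.0229
```

Request:
arm_command(
  commands=[
    {"dp": [-0.0019,0.0026,0.0],"turn": [0.0,0.0,0.0],"grip": 0.2},
  ],
)

```text
time: 11.85
position: [0.5066, 0.0543, 0.0823]
orientation: [3.117, 0.369, 0.006]
contact_force: [6.5, -8.9, 4.4]
finger_gap: 0.0234
```

Request:
arm_command(
  commands=[
    {"dp": [-0.0018,0.0027,0.0],"turn": [0.0,0.0,0.0],"grip": 0.2},
  ],
)

```text
time: 11.95
position: [0.5052, 0.0562, 0.0823]
orientation: [3.116, 0.368, 0.006]
contact_force: [6.3, -10.1, 4.6]
finger_gap: 0.0233
```

Request:
arm_command(
  commands=[
    {"dp": [-0.0016,0.0028,0.0],"turn": [0.0,0.0,0.0],"grip": 0.2},
  ],
)

```text
time: 12.05
position: [0.5037, 0.0585, 0.0823]
orientation: [3.116, 0.367, 0.006]
contact_force: [6.6, -12.2, 4.4]
finger_gap: 0.0229
```

Request:
arm_command(
  commands=[
    {"dp": [-0.0015,0.0029,0.0],"turn": [0.0,0.0,0.0],"grip": 0.2},
  ],
)

```text
time: 12.15
position: [0.5022, 0.061, 0.0823]
orientation: [3.115, 0.367, 0.006]
contact_force: [5.4, -12.8, 6.5]
finger_gap: 0.0229
```

Request:
arm_command(
  commands=[
    {"dp": [-0.0014,0.003,0.0],"turn": [0.0,0.0,0.0],"grip": 0.2},
  ],
)

```text
time: 12.25
position: [0.5007, 0.0638, 0.0823]
orientation: [3.115, 0.366, 0.006]
contact_force: [4.8, -12.2, 6.3]
finger_gap: 0.0229
```

Request:
arm_command(
  commands=[
    {"dp": [-0.0012,0.003,0.0],"turn": [0.0,0.0,0.0],"grip": 0.2},
  ],
)

```text
time: 12.35
position: [0.4992, 0.0669, 0.0823]
orientation: [3.115, 0.366, 0.005]
contact_force: [4.3, -11.1, 7.1]
finger_gap: 0.0229
```

Request:
arm_command(
  commands=[
    {"dp": [-0.001,0.0031,0.0],"turn": [0.0,0.0,0.0],"grip": 0.2},
  ],
)

```text
time: 12.45
position: [0.4978, 0.0703, 0.0823]
orientation: [3.116, 0.367, 0.004]
contact_force: [3.3, -8.8, 8.6]
finger_gap: 0.023
```

Request:
arm_command(
  commands=[
    {"dp": [-0.0009,0.0031,0.0],"turn": [0.0,0.0,0.0],"grip": 0.2},
  ],
)

```text
time: 12.55
position: [0.4965, 0.0741, 0.0822]
orientation: [3.116, 0.368, 0.003]
contact_force: [1.4, -6.2, 8.5]
finger_gap: 0.0229
```

Request:
arm_command(
  commands=[
    {"dp": [-0.0007,0.0032,0.0],"turn": [0.0,0.0,0.0],"grip": 0.2},
  ],
)

```text
time: 12.65
position: [0.4955, 0.0783, 0.0823]
orientation: [3.117, 0.369, 0.003]
contact_force: [0.3, -1.7, 8.6]
finger_gap: 0.023
```

Request:
arm_command(
  commands=[
    {"dp": [-0.0005,0.0032,0.0],"turn": [0.0,0.0,0.0],"grip": 0.2},
  ],
)

```text
time: 12.75
position: [0.4946, 0.083, 0.0823]
orientation: [3.119, 0.371, 0.003]
contact_force: [-0.7, -0.7, 8.6]
finger_gap: 0.0229
```

Request:
arm_command(
  commands=[
    {"dp": [-0.0004,0.0032,0.0],"turn": [0.0,0.0,0.0],"grip": 0.2},
  ],
)

```text
time: 12.85
position: [0.4942, 0.0866, 0.0822]
orientation: [3.119, 0.372, 0.003]
contact_force: [0.4, -1.2, 8.1]
finger_gap: 0.023
```

Request:
arm_command(
  commands=[
    {"dp": [-0.0002,0.0032,0.0],"turn": [0.0,0.0,0.0],"grip": 0.2},
  ],
)

```text
time: 12.95
position: [0.494, 0.0899, 0.0823]
orientation: [3.119, 0.372, 0.003]
contact_force: [-0.5, -0.9, 7.4]
finger_gap: 0.0227
```

Request:
arm_command(
  commands=[
    {"dp": [0.0,0.0,0.0],"turn": [0.0,0.0,0.0],"grip": 0.2},
  ],
)

```text
time: 13.05
position: [0.494, 0.0906, 0.0823]
orientation: [-3.119, -0.374, -0.003]
contact_force: [0.4, 0.6, 8.8]
finger_gap: 0.023
```

Request:
arm_command(
  commands=[
    {"dp": [0.0002,-0.0032,0.0],"turn": [0.0,0.0,0.0],"grip": 0.2},
  ],
)

```text
time: 13.15
position: [0.4941, 0.0879, 0.0822]
orientation: [-3.118, -0.375, -0.003]
contact_force: [-1.1, 1.2, 6.5]
finger_gap: 0.0233
```

Request:
arm_command(
  commands=[
    {"dp": [0.0004,-0.0032,0.0],"turn": [0.0,0.0,0.0],"grip": 0.2},
  ],
)

```text
time: 13.25
position: [0.4945, 0.0842, 0.0823]
orientation: [-3.119, -0.374, -0.003]
contact_force: [-1.8, 0.7, 8.1]
finger_gap: 0.023
```

Request:
arm_command(
  commands=[
    {"dp": [0.0005,-0.0032,0.0],"turn": [0.0,0.0,0.0],"grip": 0.2},
  ],
)

```text
time: 13.35
position: [0.495, 0.0808, 0.0822]
orientation: [-3.119, -0.373, -0.003]
contact_force: [-0.7, 0.9, 7.8]
finger_gap: 0.0232
```

Request:
arm_command(
  commands=[
    {"dp": [0.0007,-0.0032,0.0],"turn": [0.0,0.0,0.0],"grip": 0.2},
  ],
)

```text
time: 13.45
position: [0.4957, 0.0776, 0.0823]
orientation: [-3.119, -0.373, -0.003]
contact_force: [-2.0, 3.7, 8.6]
finger_gap: 0.0229
```

Request:
arm_command(
  commands=[
    {"dp": [0.0009,-0.0031,0.0],"turn": [0.0,0.0,0.0],"grip": 0.2},
  ],
)

```text
time: 13.55
position: [0.496, 0.0762, 0.0822]
orientation: [-3.117, -0.375, -0.002]
contact_force: [-4.5, 8.8, 9.6]
finger_gap: 0.0229
```

Request:
arm_command(
  commands=[
    {"dp": [0.001,-0.0031,0.0],"turn": [0.0,0.0,0.0],"grip": 0.2},
  ],
)

```text
time: 13.65
position: [0.4966, 0.0741, 0.0822]
orientation: [-3.115, -0.376, -0.002]
contact_force: [-4.2, 10.2, 9.8]
finger_gap: 0.0233
```

Request:
arm_command(
  commands=[
    {"dp": [0.0012,-0.003,0.0],"turn": [0.0,0.0,0.0],"grip": 0.2},
  ],
)

```text
time: 13.75
position: [0.4974, 0.0717, 0.0822]
orientation: [-3.115, -0.377, -0.001]
contact_force: [-6.8, 10.8, 10.9]
finger_gap: 0.023
```

Request:
arm_command(
  commands=[
    {"dp": [0.0014,-0.003,0.0],"turn": [0.0,0.0,0.0],"grip": 0.2},
  ],
)

```text
time: 13.85
position: [0.4984, 0.069, 0.0822]
orientation: [-3.114, -0.378, 0.0]
contact_force: [-8.0, 11.2, 10.6]
finger_gap: 0.023
```

Request:
arm_command(
  commands=[
    {"dp": [0.0015,-0.0029,0.0],"turn": [0.0,0.0,0.0],"grip": 0.2},
  ],
)

```text
time: 13.95
position: [0.4996, 0.0662, 0.0822]
orientation: [-3.114, -0.378, 0.001]
contact_force: [-9.1, 11.2, 13.8]
finger_gap: 0.0228
```

Request:
arm_command(
  commands=[
    {"dp": [0.0016,-0.0028,0.0],"turn": [0.0,0.0,0.0],"grip": 0.2},
  ],
)

```text
time: 14.05
position: [0.501, 0.0633, 0.0822]
orientation: [-3.115, -0.378, 0.002]
contact_force: [-8.5, 10.1, 12.9]
finger_gap: 0.0231
```

Request:
arm_command(
  commands=[
    {"dp": [0.0018,-0.0027,0.0],"turn": [0.0,0.0,0.0],"grip": 0.2},
  ],
)

```text
time: 14.15
position: [0.5027, 0.0601, 0.0822]
orientation: [-3.115, -0.378, 0.002]
contact_force: [-8.7, 8.6, 12.8]
finger_gap: 0.0229
```

Request:
arm_command(
  commands=[
    {"dp": [0.0019,-0.0026,0.0],"turn": [0.0,0.0,0.0],"grip": 0.2},
  ],
)

```text
time: 14.25
position: [0.5048, 0.0568, 0.0822]
orientation: [-3.116, -0.377, 0.002]
contact_force: [-6.6, 6.6, 13.5]
finger_gap: 0.0226
```

Request:
arm_command(
  commands=[
    {"dp": [0.0021,-0.0025,0.0],"turn": [0.0,0.0,0.0],"grip": 0.2},
  ],
)

```text
time: 14.35
position: [0.5073, 0.0535, 0.0822]
orientation: [-3.117, -0.376, 0.001]
contact_force: [-5.0, 4.0, 12.1]
finger_gap: 0.023
```

Request:
arm_command(
  commands=[
    {"dp": [0.0022,-0.0024,0.0],"turn": [0.0,0.0,0.0],"grip": 0.2},
  ],
)

```text
time: 14.45
position: [0.5103, 0.0499, 0.0823]
orientation: [-3.119, -0.375, -0.0]
contact_force: [-2.0, -0.8, 9.4]
finger_gap: 0.023
```

Request:
arm_command(
  commands=[
    {"dp": [0.0023,-0.0022,0.0],"turn": [0.0,0.0,0.0],"grip": 0.2},
  ],
)

```text
time: 14.55
position: [0.5132, 0.0469, 0.0823]
orientation: [3.119, 0.373, 0.002]
contact_force: [-2.0, -0.3, 8.3]
finger_gap: 0.0232
```

Request:
arm_command(
  commands=[
    {"dp": [0.0024,-0.0022,0.0],"turn": [0.0,0.0,0.0],"grip": 0.2},
  ],
)

```text
time: 14.65
position: [0.5157, 0.0447, 0.0823]
orientation: [3.119, 0.373, 0.002]
contact_force: [-1.5, 0.2, 9.4]
finger_gap: 0.0229
```

Request:
arm_command(
  commands=[
    {"dp": [0.0026,-0.002,0.0],"turn": [0.0,0.0,0.0],"grip": 0.2},
  ],
)

```text
time: 14.75
position: [0.5183, 0.0425, 0.0822]
orientation: [3.119, 0.373, 0.002]
contact_force: [-1.9, -0.3, 8.8]
finger_gap: 0.0229
```

```bash
python3 - <<'E'
import numpy as np
from scipy.optimize import least_squares
free=np.array([[.6107,.1211],[.5976,.1378],[.5795,.1492],[.563,.1534],[.5458,.153],[.5295,.1478],[.5152,.1385],[.504,.1255],[.4967,.1099],[.494,.0927],[.5212,.0405],[.5368,.0328],[.554,.0298],[.5712,.0317]])
f=least_squares(lambda p:np.hypot(*(free-p[:2]).T)-p[2],[.555,.092,.062]);c=f.x;print(c,abs(f.fun).max())
cw=[(.5092,.0511,-.6,-2),(.5078,.0528,6.2,-7.4),(.5066,.0543,6.5,-8.9),(.5052,.0562,6.3,-10.1),(.5037,.0585,6.6,-12.2),(.5022,.061,5.4,-12.8),(.5007,.0638,4.8,-12.2),(.4992,.0669,4.3,-11.1),(.4978,.0703,3.3,-8.8),(.4965,.0741,1.4,-6.2),(.4955,.0783,.3,-1.7),(.4946,.083,-.7,-.7)]
cc=[(.495,.0808,-.7,.9),(.4957,.0776,-2,3.7),(.496,.0762,-4.5,8.8),(.4966,.0741,-4.2,10.2),(.4974,.0717,-6.8,10.8),(.4984,.069,-8,11.2),(.4996,.0662,-9.1,11.2),(.501,.0633,-8.5,10.1),(.5027,.0601,-8.7,8.6),(.5048,.0568,-6.6,6.6),(.5073,.0535,-5,4),(.5103,.0499,-2,-.8)]
for L in (cw,cc):
    L=np.array(L);a=np.arctan2(L[:,1]-c[1],L[:,0]-c[0]);t=-L[:,2]*np.sin(a)+L[:,3]*np.cos(a)
    d=np.degrees(a)%360
    for x,y in zip(d,t):print(round(x,1),round(y,1),end="; ")
    w=np.clip(abs(t)-1.5,0,None); print("\ncentroid",np.trapezoid(w*d,d)/np.trapezoid(w,d))
E
```

```text
[0.55602491 0.0917936  0.06201583] 4.5775602167535956e-05
221.0 1.1; 219.0 9.7; 217.2 11.0; 215.0 11.9; 212.5 13.8; 209.8 13.8; 206.8 13.1; 203.7 11.9; 200.3 9.4; 196.6 6.3; 192.6 1.7; 188.1 0.6; 
centroid 208.35316959507588
190.2 -1.0; 193.2 -4.1; 194.6 -9.6; 196.6 -11.0; 198.9 -12.4; 201.6 -13.4; 204.4 -14.0; 207.4 -12.9; 210.7 -11.8; 214.3 -9.2; 218.2 -6.2; 222.5 -0.8; 
centroid 205.51725209520305
```

Request:
arm_command(
  commands=[
    {"dp": [-0.0026,0.002,0.0],"turn": [0.0,0.0,0.0],"grip": 0.2},
    {"dp": [-0.0024,0.0022,0.0],"turn": [0.0,0.0,0.0],"grip": 0.2},
    {"dp": [-0.0023,0.0022,0.0],"turn": [0.0,0.0,0.0],"grip": 0.2},
    {"dp": [-0.0022,0.0024,0.0],"turn": [0.0,0.0,0.0],"grip": 0.2},
    {"dp": [-0.0021,0.0025,0.0],"turn": [0.0,0.0,0.0],"grip": 0.2},
    {"dp": [-0.0019,0.0026,0.0],"turn": [0.0,0.0,0.0],"grip": 0.2},
    {"dp": [-0.0018,0.0027,0.0],"turn": [0.0,0.0,0.0],"grip": 0.2},
  ],
)

```text
time: 15.45
position: [0.5052, 0.0563, 0.0823]
orientation: [3.116, 0.368, 0.006]
contact_force: [7.1, -11.0, 4.4]
finger_gap: 0.0231
```

Request:
arm_command(
  commands=[
    {"dp": [-0.0016,0.0028,0.0],"turn": [0.0,0.0,0.0],"grip": 0.2},
    {"dp": [0.0,0.0,0.0],"turn": [0.0,0.0,0.0],"grip": 0.2},
    {"dp": [0.0,0.0,0.0],"turn": [0.0,0.0,0.0],"grip": 0.2},
  ],
)

```text
time: 15.75
position: [0.5033, 0.0591, 0.0823]
orientation: [3.117, 0.368, 0.005]
contact_force: [5.7, -8.1, 6.1]
finger_gap: 0.0227
```

Request:
arm_command(
  commands=[
    {"dp": [-0.0011,0.0022,0.0],"turn": [0.0,0.0,0.0],"grip": 0.2},
    {"dp": [-0.0012,0.0025,0.0],"turn": [0.0,0.0,0.0],"grip": 0.2},
    {"dp": [0.0,0.0,0.0],"turn": [0.0,0.0,0.0],"grip": 0.2},
    {"dp": [0.0,0.0,0.0],"turn": [0.0,0.0,0.0],"grip": 0.2},
  ],
)

```text
time: 16.15
position: [0.5009, 0.0633, 0.0823]
orientation: [3.116, 0.368, 0.005]
contact_force: [5.2, -10.1, 7.0]
finger_gap: 0.023
```

Request:
arm_command(
  commands=[
    {"dp": [0.001,-0.0018,0.0],"turn": [0.0,0.0,0.0],"grip": 0.2},
    {"dp": [0.001,-0.0018,0.0],"turn": [0.0,0.0,0.0],"grip": 0.2},
    {"dp": [0.0,0.0,0.0],"turn": [0.0,0.0,0.0],"grip": 0.2},
  ],
)

```text
time: 16.45
position: [0.5012, 0.0629, 0.0822]
orientation: [3.119, 0.372, 0.002]
contact_force: [-1.1, -0.5, 9.3]
finger_gap: 0.0231
```

Request:
arm_command(
  commands=[
    {"dp": [0.0,0.0,0.0],"turn": [0.0,0.0,0.0],"grip": 1.0},
    {"dp": [0.0,0.0,0.0],"turn": [0.0,0.0,0.0],"grip": 1.0},
    {"dp": [0.0,0.0,0.0],"turn": [0.0,0.0,0.0],"grip": 1.0},
    {"dp": [0.0,0.0,0.0],"turn": [0.0,0.0,0.0],"grip": 1.0},
    {"dp": [0.0,0.0,0.03],"turn": [0.0,0.0,0.0],"grip": 1.0},
    {"dp": [0.0,0.0,0.04],"turn": [0.0,0.0,0.0],"grip": 1.0},
    {"dp": [0.0,0.0,0.045],"turn": [0.0,0.0,0.0],"grip": 1.0},
    {"dp": [0.0,0.0,0.045],"turn": [0.0,0.0,0.0],"grip": 1.0},
  ],
)

```text
time: 17.25
position: [0.5004, 0.0631, 0.2427]
orientation: [-3.119, -0.373, 0.002]
contact_force: [1.2, -0.4, -1.0]
finger_gap: 0.0854
```

Request:
arm_command(
  commands=[
    {"dp": [0.015,-0.04,0.0],"turn": [0.0,0.0,0.0],"grip": 1.0},
    {"dp": [0.015,-0.04,0.0],"turn": [0.0,0.0,0.0],"grip": 1.0},
    {"dp": [0.015,-0.04,0.0],"turn": [0.0,0.0,0.0],"grip": 1.0},
    {"dp": [0.015,-0.04,0.0],"turn": [0.0,0.0,0.0],"grip": 1.0},
    {"dp": [0.015,-0.04,0.0],"turn": [0.0,0.0,0.0],"grip": 1.0},
    {"dp": [0.015,-0.04,0.0],"turn": [0.0,0.0,0.0],"grip": 1.0},
    {"dp": [0.0,0.0,0.0],"turn": [0.0,0.0,0.0],"grip": 1.0},
    {"dp": [0.0,0.0,0.0],"turn": [0.0,0.0,0.0],"grip": 1.0},
  ],
)

```text
time: 18.05
position: [0.5907, -0.1779, 0.2404]
orientation: [-3.119, -0.369, 0.002]
contact_force: [-1.1, 0.5, -0.3]
finger_gap: 0.0854
```

```bash
python3 - <<'E'
from h import *
a,_=pic("wrist","w2"); 
for n in ["marker_red"]: find(n,"wrist")
pic("top","t2")
for n in ["crank_grip","mark_spot","marker_red"]: find(n,"top")
print(arm.state()["position"], arm.state()["time"])
E
```

```text
wrist pinp marker_red 0.92 [ 0.6612 -0.3268 -0.0032]
wrist pinp marker_red 0.73 [ 0.6496 -0.2265  0.0026]
wrist pinp marker_red 0.73 [ 0.5857 -0.178   0.0039]
wrist pinp marker_red 0.31 [0.6151 0.0865 0.0622]
top pinp crank_grip 0.63 [0.5003 0.0603 0.0979]
top pinp crank_grip 0.28 [ 0.4625 -0.2854 -0.0015]
top pinp mark_spot 0.69 [0.6205 0.0799 0.0578]
top pinp marker_red 0.53 [ 0.6514 -0.2278 -0.001 ]
top pinp marker_red 0.53 [ 0.6598 -0.3279 -0.004 ]
top pinp marker_red 0.45 [ 0.585  -0.1811 -0.0018]
[ 0.59098078 -0.17571949  0.24161735] 18.35
```

View pics/w2.png

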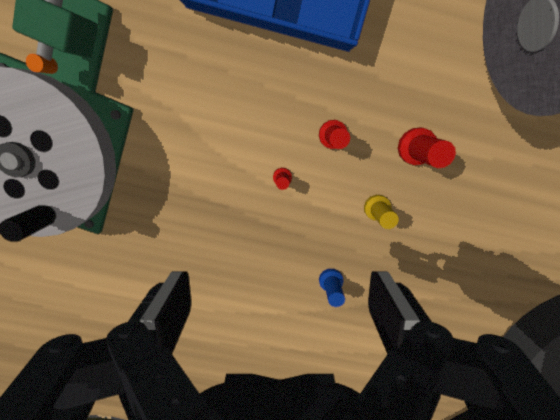

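Request:
arm_command(
  commands=[
    {"dp": [0.0295,-0.0255,0.0],"turn": [0.0,0.0,0.0],"grip": 0.7},
    {"dp": [0.0295,-0.026,-0.02],"turn": [0.0,0.0,0.0],"grip": 0.7},
    {"dp": [0.0,0.0,-0.045],"turn": [0.0,0.0,0.0],"grip": 0.7},
    {"dp": [0.0,0.0,-0.045],"turn": [0.0,0.0,0.0],"grip": 0.7},
    {"dp": [0.0,0.0,-0.03],"turn": [0.0,0.0,0.0],"grip": 0.7},
    {"dp": [0.0,0.0,0.0],"turn": [0.0,0.0,0.0],"grip": 0.7},
    {"dp": [0.0,0.0,0.0],"turn": [0.0,0.0,0.0],"grip": 0.7},
  ],
)

```text
time: 19.05
position: [0.6504, -0.228, 0.1021]
orientation: [-3.119, -0.374, -0.001]
contact_force: [-0.1, 0.3, 0.6]
finger_gap: 0.0601
```

```bash
python3 - <<'E'
from h import *
pic("wrist","w3"); find("marker_red","wrist"); 
print(arm.state()["position"], arm.state()["time"])
E
```

```text
wrist pinp marker_red 0.87 [ 0.6524 -0.2274  0.0062]
wrist pinp marker_red 0.87 [ 0.6599 -0.3281  0.0009]
wrist pinp marker_red 0.54 [ 0.587  -0.18    0.0027]
[ 0.65156227 -0.22840263  0.1039731 ] 19.15
```

View pics/w3.png

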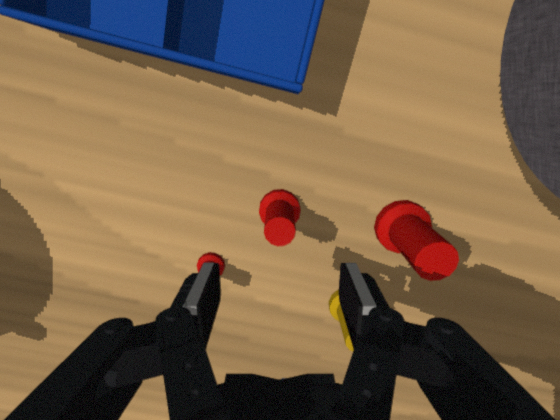

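The marker is at (279,215), midway between the fingers, with its neighbours clear. I'll descend and grip.

Request:
arm_command(
  commands=[
    {"dp": [0.0,0.0,-0.035],"turn": [0.0,0.0,0.0],"grip": 0.7},
    {"dp": [0.0,0.0,-0.033],"turn": [0.0,0.0,0.0],"grip": 0.7},
    {"dp": [0.0,0.0,-0.018],"turn": [0.0,0.0,0.0],"grip": 0.7},
    {"dp": [0.0,0.0,0.0],"turn": [0.0,0.0,0.0],"grip": 0.7},
    {"dp": [0.0,0.0,0.0],"turn": [0.0,0.0,0.0],"grip": 0.2},
    {"dp": [0.0,0.0,0.0],"turn": [0.0,0.0,0.0],"grip": 0.2},
    {"dp": [0.0,0.0,0.0],"turn": [0.0,0.0,0.0],"grip": 0.2},
    {"dp": [0.0,0.0,0.0],"turn": [0.0,0.0,0.0],"grip": 0.2},
  ],
  grip_force=30,
)

```text
time: 19.95
position: [0.6514, -0.2288, 0.0176]
orientation: [3.118, 0.372, 0.005]
contact_force: [-0.7, 0.6, 6.5]
finger_gap: 0.0204
```

```bash
python3 - <<'E'
from h import *
s=arm.state();print(s["position"],s["contact_force"],s["finger_gap"])
im,d=arm.get_image("top")
K=arm.get_calibration("top"); hsv=cv2.cvtColor(im,cv2.COLOR_RGB2HSV)
m=((hsv[...,0]>5)&(hsv[...,0]<18)&(hsv[...,1]>200)&(hsv[...,2]>120)).astype(np.uint8); m[:,:220]=0;m[:,290:]=0;m[:150]=0;m[200:]=0
v,u=np.nonzero(m);print(len(u),u.mean(),v.mean())
k=K["K"];r=R.from_rotvec(np.ravel(K["rvec"])).as_matrix();cc=-r.T@np.ravel(K["tvec"])
ray=r.T@np.array([(u.mean()-k[0,2])/k[0,0],(v.mean()-k[1,2])/k[1,1],1]);P=cc+ray*(.055-cc[2])/ray[2]
c=np.array([.556,.0918]);e=P[:2]-c;print(P,np.hypot(*e),np.degrees(np.arctan2(e[1],e[0])),"spot",c+.062*e/np.hypot(*e))
E
```

```text
[ 0.65138405 -0.22877521  0.01764611] [-0.73409221  0.58963843  6.49333635] 0.020416383571131628
4 256.25 169.5
[0.65259662 0.07310804 0.055     ] 0.0983884997482228 -10.951683919343044 spot [0.61687084 0.08002117]
```

Request:
arm_command(
  commands=[
    {"dp": [0.0,0.0,0.02],"turn": [0.0,0.0,0.0],"grip": 0.15},
    {"dp": [0.0,0.0,0.03],"turn": [0.0,0.0,0.0],"grip": 0.15},
    {"dp": [0.0,0.0,0.03],"turn": [0.0,0.0,0.0],"grip": 0.15},
    {"dp": [0.0,0.0,0.03],"turn": [0.0,0.0,0.0],"grip": 0.15},
    {"dp": [-0.002,0.019,0.01],"turn": [0.0,0.0,0.0],"grip": 0.15},
    {"dp": [-0.004,0.03,0.0],"turn": [0.0,0.0,0.0],"grip": 0.15},
    {"dp": [-0.004,0.035,0.0],"turn": [0.0,0.0,0.0],"grip": 0.15},
    {"dp": [-0.004,0.035,0.0],"turn": [0.0,0.0,0.0],"grip": 0.15},
  ],
)

```text
time: 20.8
position: [0.6352, -0.1071, 0.1353]
orientation: [-3.119, -0.373, -0.0]
contact_force: [0.2, 0.6, -1.0]
finger_gap: 0.0201
```

Request:
arm_command(
  commands=[
    {"dp": [-0.004,0.035,0.0],"turn": [0.0,0.0,0.0],"grip": 0.15},
    {"dp": [-0.004,0.035,0.0],"turn": [0.0,0.0,0.0],"grip": 0.15},
    {"dp": [-0.004,0.035,0.0],"turn": [0.0,0.0,0.0],"grip": 0.15},
    {"dp": [-0.004,0.035,0.0],"turn": [0.0,0.0,0.0],"grip": 0.15},
    {"dp": [-0.002,0.03,0.0],"turn": [0.0,0.0,0.0],"grip": 0.15},
    {"dp": [-0.002,0.02,0.0],"turn": [0.0,0.0,0.0],"grip": 0.15},
    {"dp": [0.0,0.0,0.0],"turn": [0.0,0.0,0.0],"grip": 0.15},
    {"dp": [0.0,0.0,0.0],"turn": [0.0,0.0,0.0],"grip": 0.15},
  ],
)

```text
time: 21.6
position: [0.6153, 0.0813, 0.1352]
orientation: [3.119, 0.375, -0.001]
contact_force: [0.2, -0.8, -1.3]
finger_gap: 0.0205
```

```bash
python3 - <<'E'
from h import *
print(arm.state()["position"],arm.state()["finger_gap"],arm.state()["orientation"])
pic("scene","s3"); pic("wrist","w4"); find("crank_grip","wrist"); find("mark_spot","wrist"); find("marker_red","wrist"); 
print(arm.state()["position"], arm.state()["time"])
a=cv2.imread("pics/s3.png")[150:330,200:400];b=cv2.imread("pics/w4.png")
cv2.imwrite("pics/c4.png",np.hstack([cv2.resize(a,(400,360)),cv2.resize(b,(400,360))]))
E
```

```text
[0.61532701 0.08134864 0.13520238] 0.020486709288738046 [ 3.11884621e+00  3.75460545e-01 -5.71009207e-04]
wrist pinp crank_grip 0.88 [0.4956 0.0636 0.0938]
wrist pinp crank_grip 0.69 [0.6163 0.0825 0.06  ]
wrist pinp mark_spot 0.76 [0.6166 0.0817 0.0604]
wrist pinp marker_red 0.79 [0.6153 0.0801 0.1196]
wrist pinp marker_red 0.55 [ 5.870e-01 -1.794e-01  5.000e-04]
[0.6160432  0.07917845 0.13515828] 21.85
```

View pics/c4.png

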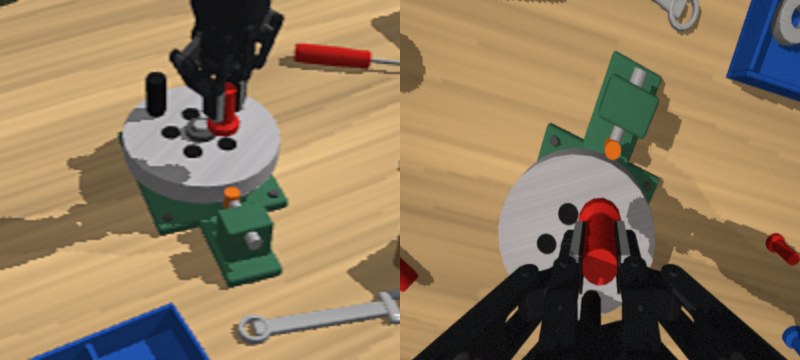

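The marker hangs upright over the spot between hub and pad: (0.616, 0.079) against a target of (0.617, 0.080). I'll lower it.

Request:
arm_command(
  commands=[
    {"dp": [0.0,0.0,-0.02],"turn": [0.0,0.0,0.0],"grip": 0.15},
    {"dp": [0.0,0.0,-0.02],"turn": [0.0,0.0,0.0],"grip": 0.15},
    {"dp": [0.0,0.0,-0.01],"turn": [0.0,0.0,0.0],"grip": 0.15},
    {"dp": [0.0,0.0,-0.004],"turn": [0.0,0.0,0.0],"grip": 0.15},
    {"dp": [0.0,0.0,0.0],"turn": [0.0,0.0,0.0],"grip": 0.15},
  ],
)

```text
time: 22.35
position: [0.616, 0.0802, 0.0811]
orientation: [-3.119, -0.372, 0.001]
contact_force: [0.3, 0.2, -0.2]
finger_gap: 0.0201
```

Request:
arm_command(
  commands=[
    {"dp": [0.0,0.0,-0.0015],"turn": [0.0,0.0,0.0],"grip": 0.15},
    {"dp": [0.0,0.0,0.0],"turn": [0.0,0.0,0.0],"grip": 0.15},
  ],
)

```text
time: 22.55
position: [0.6164, 0.0806, 0.0804]
orientation: [-3.119, -0.372, -0.002]
contact_force: [0.4, -0.6, -0.4]
finger_gap: 0.0208
```

Request:
arm_command(
  commands=[
    {"dp": [0.0,0.0,-0.001],"turn": [0.0,0.0,0.0],"grip": 0.15},
    {"dp": [0.0,0.0,0.0],"turn": [0.0,0.0,0.0],"grip": 0.15},
  ],
)

```text
time: 22.75
position: [0.6161, 0.0805, 0.079]
orientation: [3.119, 0.373, 0.001]
contact_force: [-0.5, 0.0, -0.8]
finger_gap: 0.0206
```

Request:
arm_command(
  commands=[
    {"dp": [0.0,0.0,-0.001],"turn": [0.0,0.0,0.0],"grip": 0.15},
    {"dp": [0.0,0.0,0.0],"turn": [0.0,0.0,0.0],"grip": 0.15},
  ],
)

```text
time: 22.95
position: [0.6159, 0.0804, 0.0777]
orientation: [3.119, 0.373, -0.0]
contact_force: [-0.2, 0.1, -1.2]
finger_gap: 0.0207
```

Request:
arm_command(
  commands=[
    {"dp": [0.0,0.0,-0.0005],"turn": [0.0,0.0,0.0],"grip": 0.15},
    {"dp": [0.0,0.0,0.0],"turn": [0.0,0.0,0.0],"grip": 0.15},
  ],
)

```text
time: 23.15
position: [0.616, 0.0805, 0.0776]
orientation: [3.119, 0.373, 0.0]
contact_force: [-1.7, -0.4, 2.9]
finger_gap: 0.0204
```

There is contact: +2.9 N at the expected height. I'll release and retreat.

Request:
arm_command(
  commands=[
    {"dp": [0.0,0.0,0.0],"turn": [0.0,0.0,0.0],"grip": 0.4},
    {"dp": [0.0,0.0,0.0],"turn": [0.0,0.0,0.0],"grip": 0.7},
    {"dp": [0.0,0.0,0.0],"turn": [0.0,0.0,0.0],"grip": 0.7},
    {"dp": [0.0,0.0,0.0],"turn": [0.0,0.0,0.0],"grip": 0.7},
    {"dp": [0.0,0.0,0.02],"turn": [0.0,0.0,0.0],"grip": 0.7},
    {"dp": [0.0,0.0,0.04],"turn": [0.0,0.0,0.0],"grip": 0.7},
    {"dp": [0.0,0.0,0.045],"turn": [0.0,0.0,0.0],"grip": 0.7},
    {"dp": [0.0,0.0,0.045],"turn": [0.0,0.0,0.0],"grip": 0.7},
  ],
)

```text
time: 23.95
position: [0.6156, 0.0804, 0.2287]
orientation: [-3.119, -0.373, 0.001]
contact_force: [0.8, -0.6, 0.7]
finger_gap: 0.0596
```

Request:
arm_command(
  commands=[
    {"dp": [-0.02,-0.025,0.02],"turn": [0.0,0.0,0.0],"grip": 1.0},
    {"dp": [-0.02,-0.025,0.02],"turn": [0.0,0.0,0.0],"grip": 1.0},
    {"dp": [-0.02,-0.025,0.0],"turn": [0.0,0.0,0.0],"grip": 1.0},
    {"dp": [0.0,0.0,0.0],"turn": [0.0,0.0,0.0],"grip": 1.0},
    {"dp": [0.0,0.0,0.0],"turn": [0.0,0.0,0.0],"grip": 1.0},
  ],
)

```text
time: 24.45
position: [0.5559, 0.0049, 0.2676]
orientation: [3.119, 0.37, 0.001]
contact_force: [0.5, 0.9, 0.3]
finger_gap: 0.0856
```

```bash
python3 - <<'E'
from h import *
im,d=pic("wrist","w5"); find("marker_red","wrist"); find("crank_grip","wrist")
pic("scene","s5"); find("marker_red","scene"); find("crank_grip","scene")
print(arm.state()["position"], arm.state()["time"])
k=arm.get_calibration("wrist");K=k["K"]
v,u=np.mgrid[0:420,0:560]
P=np.stack([(u-K[0,2])/K[0,0]*d,(v-K[1,2])/K[1,1]*d,d],-1)
W=(P-np.ravel(k["tvec"]))@R.from_rotvec(np.ravel(k["rvec"])).as_matrix()
for nm,c in (("marker top",(.616,.08)),("handle top",(.501,.063))):
    m=(np.hypot(W[...,0]-c[0],W[...,1]-c[1])<.025)&(W[...,2]>.1)&(W[...,2]<.12);q=W[m];print(nm,m.sum(),q.mean(0) if len(q) else 0)
    if nm[0]=="h": e=q.mean(0)[:2]-[.556,.0918]; print(np.degrees(np.arctan2(e[1],e[0]))%360)
a=cv2.imread("pics/s5.png")[150:330,200:400];b=cv2.imread("pics/w5.png")
cv2.imwrite("pics/c5.png",np.hstack([cv2.resize(a,(400,360)),cv2.resize(b,(400,360))]))
E
```

```text
wrist pinp marker_red 0.81 [ 0.6608 -0.3263 -0.0038]
wrist pinp marker_red 0.77 [0.6106 0.0865 0.0631]
wrist pinp marker_red 0.72 [ 0.5856 -0.18    0.0023]
wrist pinp crank_grip 0.67 [0.4984 0.0653 0.0936]
scene pinp marker_red 0.81 [ 0.6588 -0.3285  0.004 ]
scene pinp marker_red 0.66 [0.6161 0.0806 0.0628]
scene pinp marker_red 0.58 [ 0.5851 -0.1868  0.0015]
scene pinp crank_grip 0.54 [0.502  0.0602 0.0937]
[0.55623435 0.00642489 0.26684515] 24.75
marker top 488 [0.61635384 0.08104884 0.10852414]
handle top 418 [0.50193121 0.06259853 0.1078938 ]
208.37259019677282
```

View pics/c5.png

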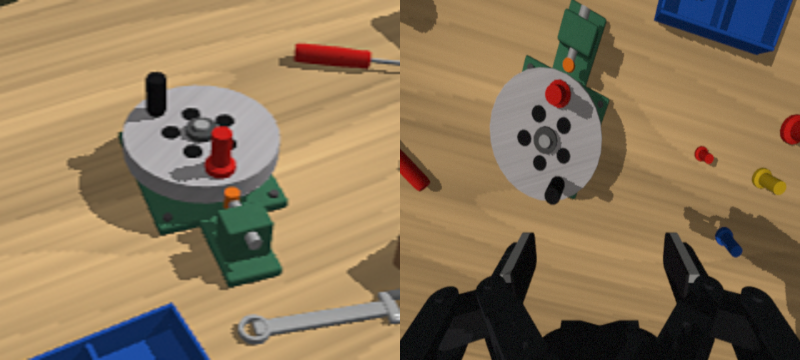

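The marker stands upright in front of the pad, the handle is still at about 208°, and the other markers haven't moved. I'm handing in.

```bash
python3 -c "
from bench import arm
print(arm.hand_in())"
```

```text
the job is handed in; nothing more can be done
None
```

The job is handed in at about 25 s of robot time: the pulley stands with its tight spot at the pad, and the red marker is upright on top in front of it.

- **Tight spot:** I carried the handle round from 28° to 284° and crossed the drag region slowly in both directions. The drag began at about 220° going clockwise and 193° going counter-clockwise, so the middle is about 207°. I stopped there, took the load off the handle and let go.
- **Pulley at rest:** The gripper last read about 207.8° before release, and the later depth picture gave about 208.4°. That is within about 1.5° of the middle.
- **Marker:** I picked the middle-sized of the three red look-alikes. After release its top measured (0.616, 0.081), against a mark spot of about (0.617, 0.080).
- **Disagreement:** The wrist network put the marker's base about 8 mm away, at (0.611, 0.087). The depth reading and the scene camera both agreed with the first position, and all three are inside the 20 mm limit.
- **Other things:** Nothing else appeared to have moved in the last pictures, and the gripper was clear of everything. I did not measure the blue and yellow markers, the jar or the screwdriver again at the end.

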